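# Feed the loaf cake through the slicing guide to the portion stop

### The job

Get the big loaf cake on the white slicing board ready for its first cut: push it lengthwise along the board through the narrow gap between the two steel guide plates until its end rests squarely against the upright portion stop, and leave it there. Push it with the fingers only, gently enough not to squash it, without picking it up or tipping it, and leave the bread knife, the sugar dredger, the jar and the smaller loaf where they are.

Things in the scene. Friction and masses are not known exactly. Their poses are not given: they have to be found in the camera images.
- board: White plastic slicing board fixed on the counter, 540 x 260 mm, 18 mm thick. Origin under its centre, at counter height; its x axis runs lengthwise in the feeding direction (from the free end, where the big loaf lies, to the guide and the stop), y across, z up; top at z = 18 mm. The guide (see mouth) is centred on the x axis; its low foot flanges and bolt heads (9 mm) reach out to y = +-81 mm
- mouth (a point): Middle of the gap between the two fixed upright steel guide plates, on the board's top, where their parallel part begins (board x = 50 mm, y = 0). Board's axes. Plates 5 mm thick, 70 mm high, from here to 91 mm further along +x, with a knife slot; inner faces at y = -48 and +48 mm: a 96 mm gap. Flared lips before it (x = 0 to -17 mm) widen the mouth to about 110 mm
- stop_face (a point): Portion stop: fixed upright steel plate 90 mm wide, 60 mm high, with a foot and black clamp knob behind it, on the board beyond the guide plates. The point is the middle of the lower edge of the face the loaf is to touch, on the board's top. Board's axes (+x is the feeding direction, the face looks to -x). Set 97 to 120 mm beyond the mouth point
- loaf_centre (a point): Big loaf cake, a firm golden-brown block with domed, split top: 170 mm long (its x), 90 mm wide (y), upright sides 55 mm high, crown at 75 mm; 0.45 to 0.7 kg. The point is its middle, 35 mm above its underside. It starts on the board's free end, up to 30 mm off the board's x axis and turned up to 0.3 rad from it, its x pointing to the guide. It slides under a push of some 2 to 7 N
- knife_mid (a point): bread knife, 330 mm long, black handle, lying flat on the counter beside the board; the point is its middle, 8 mm above the counter. Not to be disturbed
- dredger_mid (a point): steel sugar dredger, a round can 69 mm across and 98 mm high with a small side handle, standing on the board's corner beside the portion stop; the point is on its axis, 45 mm up. Not to be disturbed
- jar_mid (a point): jar of glaze with a steel lid, 68 mm across and 85 mm high, on the counter; the point is on its axis, 42 mm up. Not to be disturbed
- short_loaf_mid (a point): a smaller loaf cake, 120 x 70 x 75 mm, on the wire cooling rack to the robot's left; the point is its middle, 35 mm above its underside. Not to be disturbed
There are look-alikes about, which are no part of the job. What is shaped like the part that bears loaf_centre but green or red is not meant.

How it is judged:
By the outcome, as a careful person would: the job done as asked, in the order asked, and still so for the second after the job is handed in, with the robot touching nothing.
It also fails if it takes over 67 s, if anything falls off the work surface, if the arm or the gripper's body presses on something with over 40 N, if the wrist force passes 120 N, or if a joint passes its speed limit or range.

### The arm

A 7-joint arm with a two-finger parallel gripper is mounted at the origin on the work surface. World frame = base frame: x ahead of the robot, y to its left, z up, the work surface at z = 0. Lengths are in m, angles in rad, forces in N, time in s.
With the tool pointing down it reaches from about 0.4 to 0.9 m from the base axis. Payload 5.6 kg.
Tool frame: the origin (TCP) lies midway between the tips of the shut fingers; the grasp point (between the pads) lies 19 mm behind it; y points along the fingers, z is the direction in which the jaws open and shut, and the axes are right-handed (so a half turn about y gives the same grasp; the last joint's range is limited). The gripper opens to 92 mm and grips with 3 to 60 N. Pads are 20 mm wide; open, the fingers measure 128 mm over their backs; the gripper's body (75 mm by 189 mm) begins 69 mm behind the grasp point.
Start: joints at [1.099, 0.468, -0.012, 1.603, 0.006, 1.071, -0.056], TCP at [0.27, -0.591, 0.215] pointing down, gripper open.
Joint ranges: [-2.53, 2.53], [-0.31, 2.02], [-1.57, 1.55], [0.28, 2.44], [-1.29, 4.43], [0.15, 1.84], [-2.92, 2.92]. Speed limits (rad/s): [2.57, 2.57, 3.14, 3.14, 3.14, 3.14, 3.14].

### API

Orientations are given as a 3x3 rotation matrix whose columns are the frame's x, y, z axes.
In Python, from station import env, effector, solver, viewer, workorder, search_frame, tip_of gives the robot as it stands. Calls block until the motion is done:
- env.reach(position, orientation): joint-space move of the TCP to a pose.
- env.movel(position, frame=None, rate=0.15): straight line of the TCP; frame=None keeps the orientation; rate is the mean speed in m/s.
- env.goto_joints(angles): joint-space move.
- effector.release() and effector.grasp(squeeze=None): open the fingers fully, or close them until they stop; squeeze is the grip in N (None keeps the last).
- env.pause(seconds).
- solver.inverse_kinematics(position, orientation): joint angles nearest the present ones, or None.
- env.sense(): the state.
- viewer.read_camera(name): name is "scene" or "side" or "wrist"; returns (picture, depth): 480x640x3 uint8, red, green, blue; 480x640 float32, m along the optical axis (not along the pixel's ray), 0 where there is no reading.
- viewer.camera_info(name): a dict with "intrinsics" (3x3 intrinsics, pixels), "eye" and "rotation" of the camera in the world; the wrist camera has in their place "T_tool_cam" (4x4, takes a point from camera to tool coordinates, whose origin is the TCP and whose axes are the tool frame's). Camera axes: x right, y up, looking along -z (the intrinsics and any distortion apply to the point x, -y, -z); pixel columns grow to the right and rows downward; lengths in m; the calibration is good to about 2 mm. A picture is of the moment at which its call begins: read the wrist's pose just before it. camera_info takes no time and is no camera call.
A pose or a line that the arm cannot do raises env.PlanningError and nothing moves.
- workorder.finish_job(): hands the job in, once; it reports no verdict.
Trained networks look in the newest picture that a camera, given by its name, has taken for a name from the list of things; names that differ only in an ending like _2 or _b are one class to them, and where a whole thing is asked for, a point or a joint stands for the part that bears it (a point fixed in the world has none). Each returns a list of dicts, best first, with "score" (0 to 1); they miss things now and then, are a little off and sometimes report something else, mostly with a low value. They report only what shows in the picture. A call takes as long as a camera call. They do not tell look-alikes from the thing itself.
- search_frame(camera, name): "at" ([x, y, z] in m, in world coordinates, good to about 4 mm: the middle of the surface that is visible of it).
- tip_of(camera, name): "at" ([x, y, z] in m, in world coordinates, good to about 4 mm: a listed point, or the origin of a listed thing).
The state is a dict: "t": time; "joint_positions": joint angles; "joint_velocities": joint speeds; "tau": joint torques, N m; "ee_pos": TCP position; "tcp_rot": TCP orientation; "wrist_force": force on the tool from outside, world axes, zero at the start; "moment": the same for the moment, N m; "gripper_width": finger opening in m.
Only numpy, scipy, OpenCV 4.12 (cv2) and the standard library are available. Lean on these libraries where they do the work, as an engineer would, in place of code of your own. Each camera call takes 0.05 s, during which the arm holds its last target.

## Working session

There is one attempt and no reset: what is moved stays moved. The work goes in short steps, each a Python script; the robot and the scene stay as the last script left them, time stands still between calls to the robot, and variables do not carry over. Pictures are saved under pics/ and viewed, and the job is handed in when it is done.

```bash
mkdir -p pics; ls
python3 - <<'E'
from station import env, effector, solver, viewer, workorder, search_frame, tip_of
import cv2,numpy as np
s=env.sense();print(s['t'],s['ee_pos'],s['tcp_rot'],s['gripper_width'])
for c in ['scene','side']:
    p,d=viewer.read_camera(c);cv2.imwrite(f'pics/{c}0.png',p[:,:,::-1]);np.save(f'pics/{c}0d.npy',d)
    print(c,viewer.camera_info(c))
    for n in ['board','mouth','stop_face','loaf_centre','dredger_mid','jar_mid']:
        print(n,[(np.round(r['at'],3).tolist(),round(r['score'],2)) for r in tip_of(c,n)][:3])
print(env.sense()['t'])
E
```

```text
pics
0.0 [ 0.26996491 -0.59063706  0.21364559] [[-9.09489164e-01 -8.29828482e-04  4.15726800e-01]
 [-4.15727615e-01  1.56533694e-03 -9.09487823e-01]
 [ 1.03966384e-04 -9.99998431e-01 -1.76863960e-03]] 0.09162291343708978
scene {'intrinsics': array([[460.40851393,   0.        , 324.47968707],
       [  0.        , 460.40851393, 245.83147974],
       [  0.        ,   0.        ,   1.        ]]), 'eye': array([ 1.10215485, -0.61802184,  0.82067578]), 'rotation': array([[ 0.73936585, -0.45028626,  0.50058009],
       [ 0.67311252,  0.47660095, -0.56548304],
       [ 0.0160523 ,  0.75504557,  0.65547579]])}
board [([0.545, 0.027, -0.001], 0.59)]
mouth [([0.546, 0.081, 0.016], 0.67), ([0.723, 0.099, 0.009], 0.43)]
stop_face [([0.54, 0.186, 0.018], 0.67), ([0.556, -0.099, 0.056], 0.21)]
loaf_centre [([0.556, -0.1, 0.054], 0.97), ([0.263, -0.215, 0.036], 0.97), ([0.245, 0.261, 0.034], 0.83)]
dredger_mid [([0.452, 0.229, 0.063], 0.89), ([0.547, 0.031, -0.002], 0.25)]
jar_mid [([0.453, 0.228, 0.062], 0.72), ([0.488, 0.356, 0.04], 0.66)]
side {'intrinsics': array([[453.73816382,   0.        , 315.02969663],
       [  0.        , 453.73816382, 238.13489406],
       [  0.        ,   0.        ,   1.        ]]), 'eye': array([0.00127817, 0.72573368, 0.70467812]), 'rotation': array([[-0.80039872,  0.33736723, -0.49552522],
       [-0.59923303, -0.47341221,  0.645601  ],
       [-0.01678307,  0.81367329,  0.58108011]])}
board [([0.541, 0.032, -0.001], 0.89), ([0.557, -0.1, 0.052], 0.3)]
mouth [([0.542, 0.083, 0.018], 0.87), ([0.553, -0.099, 0.05], 0.67)]
stop_face [([0.539, 0.182, 0.017], 0.7)]
loaf_centre [([0.551, -0.098, 0.05], 0.97), ([0.261, -0.218, 0.038], 0.92), ([0.823, -0.227, 0.034], 0.88)]
dredger_mid [([0.485, 0.358, 0.04], 0.64), ([0.458, 0.23, 0.063], 0.58)]
jar_mid [([0.481, 0.357, 0.042], 0.82)]
0.7
```

View pics/scene0.png

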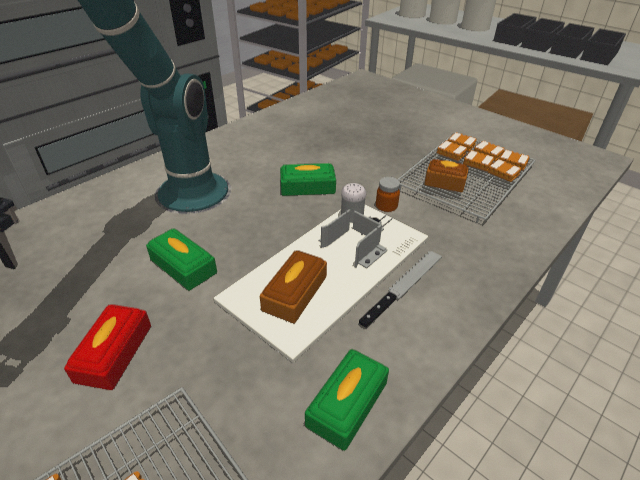

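View pics/side0.png

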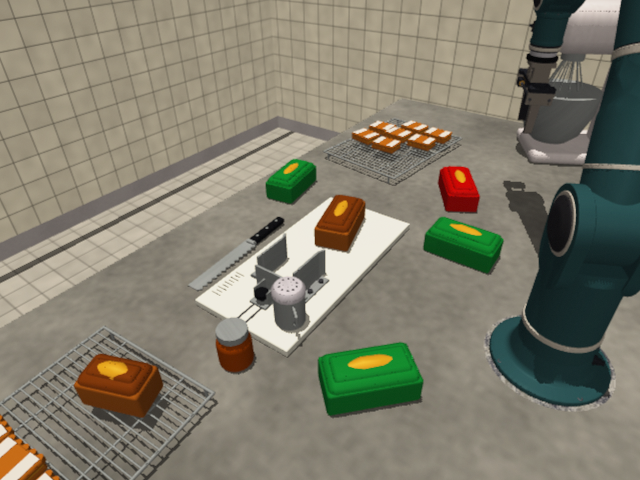

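The scene image shows the brown loaf on the white board at about (294,285), with the guide at (350,235). The green and red blocks are look-alikes. In the side image the loaf is at (340,222), and the stop with its black knob is at (265,285). Next I'll fit the geometry from depth.

```bash
cat > h.py <<'E'
from station import env, effector, solver, viewer, workorder, search_frame, tip_of
import cv2,numpy as np
def cloud(c,save=None):
    if save and False: pass
    p,d=viewer.read_camera(c); 
    if save: cv2.imwrite(f'pics/{save}.png',p[:,:,::-1])
    return tow(c,p,d)
def tow(c,p,d):
    I=viewer.camera_info(c);K=I['intrinsics'];v,u=np.mgrid[:480,:640]
    P=np.stack([(u-K[0,2])/K[0,0]*d,-(v-K[1,2])/K[1,1]*d,-d],-1)@I['rotation'].T+I['eye']
    P[d<=0]=np.nan
    return p,P
E
python3 - <<'E'
from h import *
for c in ['scene','side']:
    p=cv2.imread(f'pics/{c}0.png')[:,:,::-1];d=np.load(f'pics/{c}0d.npy');_,P=tow(c,p,d)
    hsv=cv2.cvtColor(np.ascontiguousarray(p),cv2.COLOR_RGB2HSV);H,S,V=[hsv[...,i].astype(int) for i in range(3)]
    roi=(np.abs(P[...,0]-.54)<.22)&(np.abs(P[...,1]-.03)<.35)
    Z=P[...,2]
    b=roi&(S<40)&(V>150)&(np.abs(Z-.018)<.008)
    q=P[b];print(c,'board n',len(q),'z',np.median(q[:,2]))
    r=cv2.minAreaRect((q[:,:2]*1000).astype(np.float32));print(r, cv2.boxPoints(r).round(0).tolist())
    l=roi&(S>100)&(Z>.03)&(P[...,1]<.1)&(np.abs(P[...,0]-.55)<.12)&(H<25)
    q=P[l];print('loaf n',len(q),'zmax',np.percentile(q[:,2],99.5), 'y',np.percentile(q[:,1],[0,100]))
    qq=q[q[:,2]>.03];print(cv2.minAreaRect((qq[:,:2]*1000).astype(np.float32)))
    qq=q[q[:,2]>.068];print('top',cv2.minAreaRect((qq[:,:2]*1000).astype(np.float32)))
    np.save(f'pics/loaf_{c}.npy',q)
    g=roi&(Z>.035)&(Z<.095)&(S<90)&(P[...,1]>0)
    np.save(f'pics/guide_{c}.npy',P[g]);print('guide',g.sum())
# draw top-down map
im=np.full((600,500,3),255,np.uint8)
for c,col in [('scene',(255,0,0)),('side',(0,0,255))]:
    for f,cc in [('guide',col),('loaf',tuple(int(x*.5) for x in col))]:
        for x,y,z in np.load(f'pics/{f}_{c}.npy'):
            i,j=int((.34-y)*1000),int((x-.3)*1000)
            if 0<=i<600 and 0<=j<500: im[i,j]=cc
cv2.imwrite('pics/top0.png',im)
E
```

```text
scene board n 10485 z 0.017717711863435515
((575.08203125, 33.35066223144531), (326.4803466796875, 544.5001220703125), 1.1971763372421265) [[406.0, 302.0], [418.0, -242.0], [744.0, -235.0], [733.0, 309.0]]
loaf n 2825 zmax 0.09744587150984156 y [-0.1937925  -0.01106164]
((555.8596801757812, -103.45623779296875), (88.48513793945312, 167.9095916748047), 16.719343185424805)
top ((557.115478515625, -104.00975799560547), (85.76261901855469, 166.02220153808594), 16.54596710205078)
guide 1826
side board n 8933 z 0.016757465755163015
((573.3425903320312, 30.176223754882812), (324.6483154296875, 542.0040283203125), 1.5177223682403564) [[404.0, 297.0], [418.0, -245.0], [743.0, -236.0], [728.0, 305.0]]
loaf n 1902 zmax 0.09576777927149428 y [-0.19030448 -0.00788309]
((547.9473266601562, -98.67989349365234), (88.45147705078125, 171.5428924560547), 16.703662872314453)
top ((548.030029296875, -100.35337829589844), (86.31633758544922, 169.00267028808594), 15.801732063293457)
guide 3004
```

View pics/top0.png

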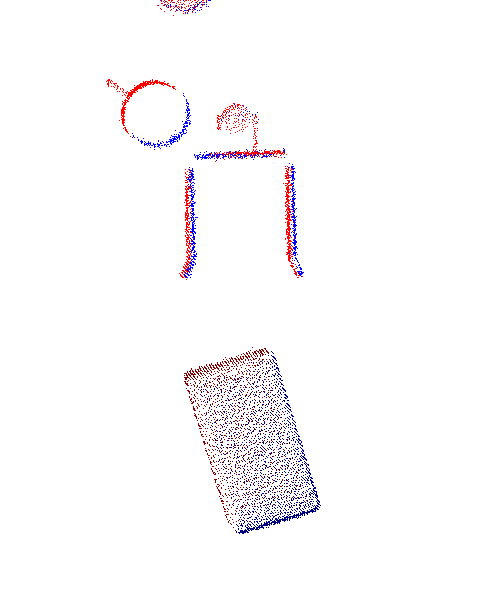

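Run:
```python
import numpy as np,cv2
def line(q,name):
    vx,vy,x0,y0=cv2.fitLine((q[:,:2]*1000).astype(np.float32),cv2.DIST_HUBER,0,.01,.01).ravel()
    if abs(vy)>abs(vx): print(name,len(q),'x at y=83,130:',x0+vx/vy*(83-y0),x0+vx/vy*(130-y0),'slope',vx/vy)
    else: print(name,len(q),'y at x=540',y0+vy/vx*(540-x0),'slope',vy/vx)
for c in ['scene','side']:
    g=np.load(f'pics/guide_{c}.npy')
    m=(g[:,1]>.09)&(g[:,1]<.165)&(g[:,2]<.085)
    line(g[m&(abs(g[:,0]-.49)<.015)],c+' L'); line(g[m&(abs(g[:,0]-.59)<.015)],c+' R')
    st=g[(abs(g[:,0]-.54)<.042)&(abs(g[:,1]-.185)<.012)&(g[:,2]<.075)]; line(st,c+' stop')
    L=g[(abs(g[:,0]-.49)<.02)&(g[:,1]<.176)];print('ends y',np.percentile(L[:,1],[1,99]))
q=np.vstack([np.load(f'pics/loaf_{c}.npy') for c in ['scene','side']])
for lo,hi in [(.03,.06),(.06,.08),(.03,.1)]:
    k=q[(q[:,2]>lo)&(q[:,2]<hi)];print(lo,len(k),cv2.minAreaRect((k[:,:2]*1000).astype(np.float32)))
from h import *
print(np.round([ [r['at'] for r in tip_of(c,'knife_mid')][0] for c in ['scene','side'] if tip_of(c,'knife_mid')],3))
```

```text
scene L 245 x at y=83,130: 494.06607 492.5832 slope -0.031550694
scene R 240 x at y=83,130: 595.38745 593.8219 slope -0.033308852
scene stop 243 y at x=540 184.7201 slope 0.020835033
ends y [0.0626711  0.17044676]
side L 293 x at y=83,130: 488.17273 487.15445 slope -0.02166558
side R 360 x at y=83,130: 589.1602 588.162 slope -0.021238258
side stop 255 y at x=540 186.74509 slope 0.0259773
ends y [0.06280868 0.16784053]
0.03 1063 ((551.5127563476562, -100.17220306396484), (94.6397705078125, 176.31793212890625), 16.843767166137695)
0.06 1066 ((551.9364013671875, -101.43550109863281), (94.03794860839844, 174.21229553222656), 16.955564498901367)
0.03 4727 ((551.5471801757812, -100.2860336303711), (94.6397705078125, 176.5558624267578), 16.843767166137695)
[[0.722 0.095 0.006]
 [0.72  0.103 0.003]]
```

```bash
cat >> h.py <<'E'
def axx(y): return .5417-.025*(y-.083)
TH=-.025
def R(a=0.):   # jaw axis across board, rotated by a about world z
    t=np.arctan(.025)+a
    z=np.array([np.cos(t),np.sin(t),0]);y=np.array([0,0,-1.]);return np.stack([np.cross(y,z),y,z],1)
def loaf():
    out=[]
    for c in ['scene','side']:
        p,P=cloud(c)
        hsv=cv2.cvtColor(np.ascontiguousarray(p),cv2.COLOR_RGB2HSV);H,S=hsv[...,0],hsv[...,1]
        m=(S>100)&(H<25)&(P[...,2]>.03)&(P[...,2]<.1)&(P[...,1]<.2)&(P[...,1]>-.25)&(abs(P[...,0]-.55)<.12)
        out.append(P[m])
    q=np.vstack(out);r=cv2.minAreaRect((q[:,:2]*1000).astype(np.float32))
    (cx,cy),(w,h),a=r
    if w>h: a-=90
    if a>45:a-=90
    print('loaf c %.1f %.1f size %.0f %.0f yaw-board %.2f deg  lateral %.1f'%(cx,cy,w,h,a-1.43,cx-1000*axx(cy/1000)),[len(o) for o in out])
    return cx,cy,a
def st(t=''):
    s=env.sense();print(t,'t %.2f'%s['t'],'p',np.round(s['ee_pos'],4),'F',np.round(s['wrist_force'],1),'w %.3f'%s['gripper_width']);return s
E
python3 - <<'E'
from h import *
effector.grasp(10)
for p in [(.665,-.153,.2),(.665,-.153,.04),(.612,-.163,.04)]: print(solver.inverse_kinematics(np.array(p),R()))
env.reach(np.array([.665,-.153,.2]),R());st()
env.movel(np.array([.665,-.153,.04]));st()
env.movel(np.array([.645,-.153,.04]),rate=.08);st()
env.movel(np.array([.628,-.157,.04]),rate=.04);st()
loaf();cloud('scene','a_scene');cloud('side','a_side');st()
E
```

```text
[ 0.46990989  0.58235707 -0.43275004  1.50622379  0.26039896  1.1103352
  0.00884041]
[ 0.43654723  0.7593066  -0.38106154  1.60254012  0.34850137  0.84766305
 -0.05721315]
[ 0.49341884  0.69570518 -0.39497822  1.73397181  0.35695683  0.78354052
 -0.04958283]
 t 4.36 p [ 0.6646 -0.1551  0.1999] F [ 0.7 -0.2  1. ] w 0.000
 t 5.58 p [ 0.6659 -0.1531  0.0412] F [-0.7 -0.5  0. ] w 0.000
 t 5.97 p [ 0.6454 -0.1533  0.0408] F [ 0.   0.8 -0.1] w 0.001
 t 6.56 p [ 0.6276 -0.1571  0.04  ] F [ 0.5 -0.5 -0.6] w 0.000
loaf c 554.4 -99.6 size 109 175 yaw-board 13.43 deg  lateral 8.2 [1126, 1958]
 t 6.76 p [ 0.6279 -0.1567  0.0399] F [-0.1 -0.3 -0.3] w 0.001
```

View pics/a_scene.png

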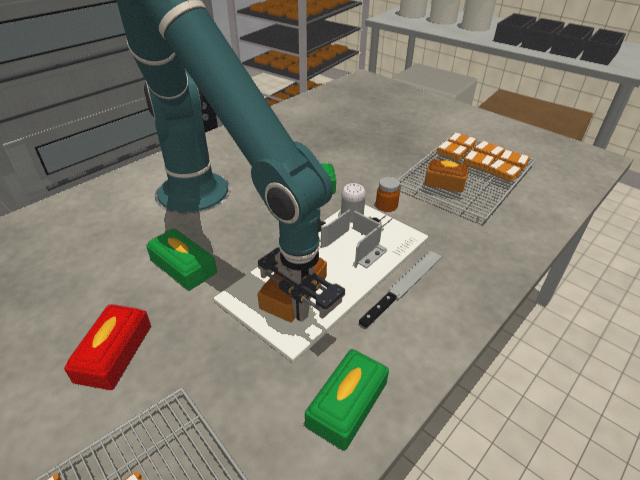

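In the scene picture the gripper occludes part of the loaf at about (295,285), and the fingers are on its right side. The force shows no clear contact yet. I'll check the side view and then keep pushing.

```bash
python3 - <<'E'
from h import *
for x,y in [(.622,-.159),(.616,-.161),(.610,-.163)]:
    env.movel(np.array([x,y,.04]),rate=.04);st()
loaf();cloud('side','b_side');p,P=cloud('wrist','b_wrist') if 0 else (None,None)
E
python3 -c "
import cv2;a=cv2.imread('pics/a_side.png');b=cv2.imread('pics/b_side.png')
cv2.imwrite('pics/ab.png',cv2.hconcat([a[120:330,180:480],b[120:330,180:480]]))"
```

```text
t 7.07 p [ 0.6217 -0.1592  0.0401] F [-0.5 -0.4  0.2] w 0.001
 t 7.38 p [ 0.6156 -0.1613  0.0401] F [0.3 0.  1. ] w 0.000
 t 7.68 p [ 0.6094 -0.1632  0.04  ] F [ 0.7 -0.6 -0.1] w 0.001
loaf c 549.6 -99.3 size 117 175 yaw-board 6.03 deg  lateral 3.3 [1197, 2053]
```

View pics/ab.png

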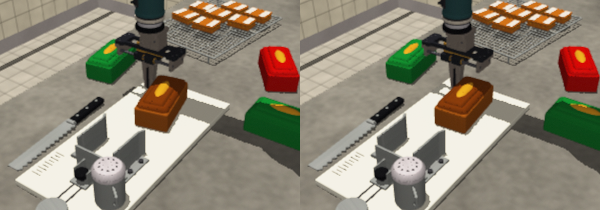

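```bash
cat >> h.py <<'E'
def loaf(show=None):
    res=[];out=[]
    for c in ['scene','side']:
        p,P=cloud(c, show and show+c)
        hsv=cv2.cvtColor(np.ascontiguousarray(p),cv2.COLOR_RGB2HSV);H,S=hsv[...,0],hsv[...,1]
        m=(S>100)&(H<25)&(P[...,2]>.03)&(P[...,2]<.097)&(P[...,1]<.2)&(P[...,1]>-.25)&(abs(P[...,0]-.55)<.12)
        n,lab,s_,_=cv2.connectedComponentsWithStats(m.astype(np.uint8))
        k=1+np.argmax(s_[1:,4]);m=cv2.morphologyEx((lab==k).astype(np.uint8),cv2.MORPH_OPEN,np.ones((5,5)))>0
        out.append(P[m])
    for q,nm in [(out[0],'scene'),(out[1],'side'),(np.vstack(out),'both')]:
        (cx,cy),(w,h),a=cv2.minAreaRect((q[:,:2]*1000).astype(np.float32))
        if w>h: a-=90;w,h=h,w
        print(nm,len(q),'loaf c %.1f %.1f size %.0f %.0f yaw-board %.2f deg  lateral %.1f'%(cx,cy,w,h,a-1.43,cx-1000*axx(cy/1000)))
    return cx,cy,a
E
python3 - <<'E'
from h import *
loaf()
env.movel(np.array([.65,-.165,.04]),rate=.15);st()
env.movel(np.array([.65,-.165,.15]),rate=.2);st()
env.movel(np.array([.555,-.26,.15]),rate=.2);st()
loaf('c_')
E
```

```text
scene 737 loaf c 550.1 -171.4 size 29 89 yaw-board -84.49 deg  lateral 2.1
side 1990 loaf c 545.4 -94.0 size 117 169 yaw-board 9.07 deg  lateral -0.7
both 2727 loaf c 549.3 -98.7 size 117 175 yaw-board 6.42 deg  lateral 3.1
 t 8.35 p [ 0.6493 -0.1646  0.0395] F [-0.6  1.3 -0.2] w 0.000
 t 9.05 p [ 0.6488 -0.1652  0.149 ] F [-1.3  0.5 -0.6] w -0.000
 t 9.88 p [ 0.5557 -0.2587  0.1498] F [-0.   0.4  0.5] w 0.000
scene 2669 loaf c 542.5 -101.9 size 89 171 yaw-board 5.40 deg  lateral -3.9
side 2002 loaf c 534.6 -98.4 size 88 169 yaw-board 4.20 deg  lateral -11.7
both 4671 loaf c 539.1 -100.4 size 95 175 yaw-board 5.40 deg  lateral -7.2
```

View pics/c_scene.png

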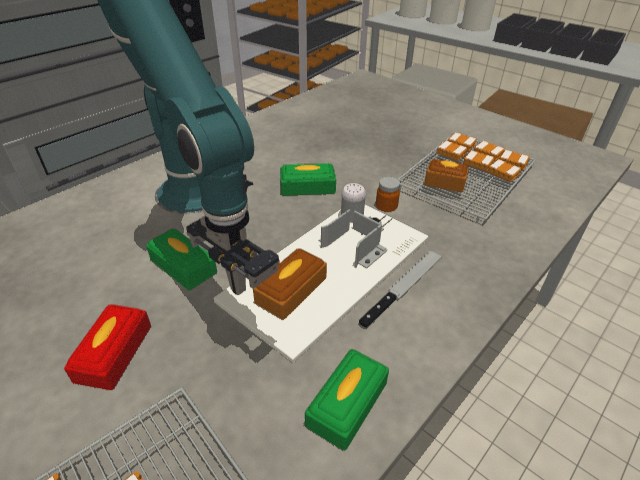

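The loaf now sits 7 mm left of the axis at about 5° yaw. A push towards +x on its left side near the front should fix both.

Run:
```python
from h import *
env.movel(np.array([.445,-.035,.15]),rate=.25);st()
env.movel(np.array([.445,-.035,.04]),rate=.15);st()
env.movel(np.array([.462,-.035,.04]),rate=.08);st()
env.movel(np.array([.4805,-.035,.04]),rate=.03);st()
env.movel(np.array([.447,-.035,.04]),rate=.12)
env.movel(np.array([.447,-.035,.15]),rate=.2)
env.movel(np.array([.551,-.26,.15]),rate=.25);st()
loaf('d_')
```

```text
t 11.12 p [ 0.4457 -0.0359  0.1501] F [0.2 0.3 0.7] w 0.001
 t 12.01 p [ 0.4456 -0.0351  0.0404] F [-0.3 -0.6 -0.4] w 0.001
 t 12.38 p [ 0.4626 -0.035   0.0405] F [-0.4  0.1 -0.6] w 0.001
 t 13.14 p [ 0.4805 -0.035   0.0398] F [-1.5  0.4  0.3] w 0.000
 t 15.41 p [ 0.5506 -0.2584  0.1495] F [0.  0.4 0.4] w 0.001
scene 2829 loaf c 547.8 -104.0 size 90 171 yaw-board 1.32 deg  lateral 1.4
side 2050 loaf c 539.1 -100.0 size 88 170 yaw-board 0.48 deg  lateral -7.2
both 4879 loaf c 544.5 -101.9 size 96 175 yaw-board 2.63 deg  lateral -1.9
```

View pics/d_scene.png

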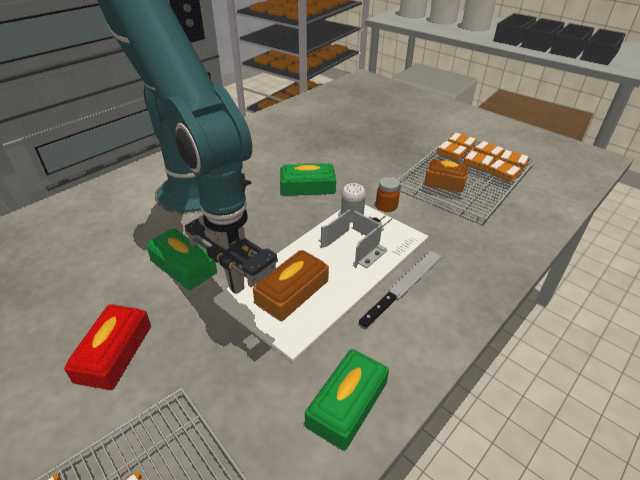

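```bash
python3 - <<'E'
from h import *
env.movel(np.array([.5475,-.228,.15]),rate=.2)
env.movel(np.array([.5475,-.228,.04]),rate=.15);st()
env.movel(np.array([.5475,-.203,.04]),rate=.06);st()
for y in [-.18,-.16,-.14,-.125]:
    env.movel(np.array([axx(y)-.0005,y,.04]),rate=.04);st()
loaf('e_')
E
python3 -c "
import cv2;a=cv2.imread('pics/e_side.png');b=cv2.imread('pics/e_scene.png')
cv2.imwrite('pics/e.png',cv2.resize(cv2.hconcat([a[150:340,180:440],b[180:370,200:460]]),None,fx=1.5,fy=1.5))"
```

```text
t 16.70 p [ 0.5482 -0.2283  0.0407] F [-0.  -0.6  0.7] w 0.000
 t 17.27 p [ 0.5476 -0.2028  0.0402] F [-0.2 -0.3 -1. ] w 0.000
 t 17.99 p [ 0.548  -0.1792  0.0401] F [ 0.3 -0.7  0.4] w 0.000
 t 18.64 p [ 0.5474 -0.1589  0.04  ] F [ 0.4 -0.2  1.1] w 0.000
 t 19.29 p [ 0.5469 -0.139   0.04  ] F [-1.  -0.   0.3] w 0.000
 t 19.82 p [ 0.5464 -0.1239  0.04  ] F [ 0.7 -1.3 -0.5] w 0.001
scene 1387 loaf c 551.6 -28.6 size 85 171 yaw-board -0.21 deg  lateral 7.1
side 2100 loaf c 541.3 -29.5 size 88 175 yaw-board -1.32 deg  lateral -3.2
both 3487 loaf c 545.9 -29.7 size 96 175 yaw-board -0.21 deg  lateral 1.4
```

View pics/e.png

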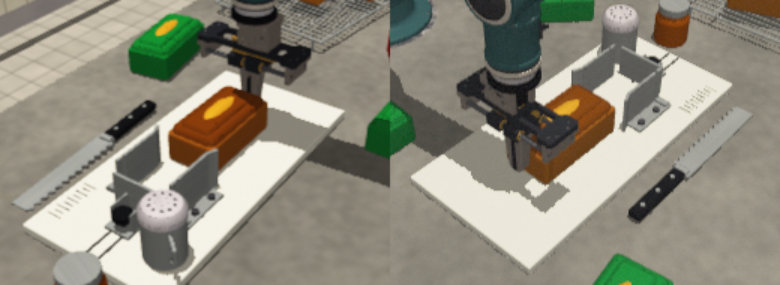

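The loaf is straight and lined up with the mouth, its front edge just before the lips (left panel about (200,150)). I'll continue.

```bash
python3 - <<'E'
from h import *
for y in np.arange(-.113,-.035,.008):
    env.movel(np.array([axx(y),y,.04]),rate=.04);s=st()
    if np.linalg.norm(s['wrist_force'])>6: print('STOP');break
loaf('f_')
E
python3 -c "
import cv2;a=cv2.imread('pics/f_side.png');b=cv2.imread('pics/f_scene.png')
cv2.imwrite('pics/f.png',cv2.resize(cv2.hconcat([a[150:340,180:440],b[180:370,200:460]]),None,fx=1.5,fy=1.5))"
```

```text
t 20.37 p [ 0.5466 -0.112   0.04  ] F [-0.1 -0.4 -0.1] w 0.000
 t 20.72 p [ 0.5464 -0.1042  0.04  ] F [-0.1 -0.3 -0.4] w 0.000
 t 21.07 p [ 0.5461 -0.096   0.04  ] F [ 0.4 -0.   0.7] w 0.001
 t 21.42 p [ 0.546 -0.088  0.04 ] F [ 0.7  0.7 -0.5] w 0.000
 t 21.77 p [ 0.5458 -0.08    0.04  ] F [-0.2 -0.4  0.3] w 0.000
 t 22.12 p [ 0.5455 -0.072   0.04  ] F [ 0.5 -0.  -1.1] w 0.001
 t 22.47 p [ 0.5454 -0.0641  0.04  ] F [-0.8 -0.2 -0.4] w 0.001
 t 22.82 p [ 0.5451 -0.0561  0.04  ] F [-0.5 -0.2 -0.3] w 0.000
 t 23.17 p [ 0.5449 -0.0482  0.04  ] F [-0.8  0.3 -0.6] w 0.000
 t 23.52 p [ 0.5447 -0.0402  0.04  ] F [-0.2  0.3 -0.9] w 0.001
scene 956 loaf c 550.3 50.5 size 84 165 yaw-board 0.98 deg  lateral 7.8
side 2051 loaf c 544.5 52.1 size 92 182 yaw-board -4.83 deg  lateral 2.1
both 3007 loaf c 544.4 51.8 size 96 179 yaw-board -0.21 deg  lateral 1.9
```

View pics/f.png

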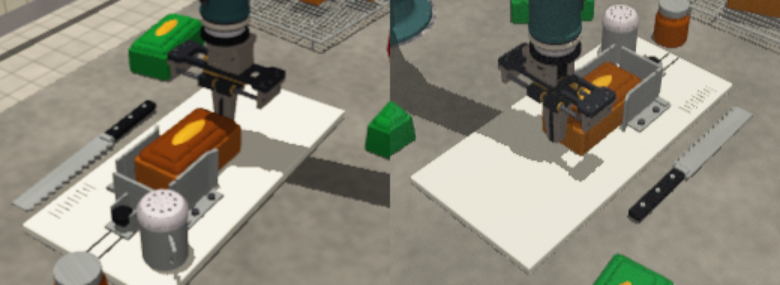

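The loaf has gone into the gap and lies between the plates without jamming. Now I'll bring it to the stop in small steps, watching the force.

```bash
python3 - <<'E'
from h import *
for y in [-.03,-.02,-.012]:
    env.movel(np.array([axx(y),y,.04]),rate=.04);s=st()
y=-.012
while y<.012:
    y+=.0015
    env.movel(np.array([axx(y),y,.04]),rate=.015)
    fs=[env.sense()]; env.pause(.03); fs.append(env.sense()); env.pause(.03); fs.append(env.sense())
    f=np.mean([k['wrist_force'] for k in fs],0);print('%.4f'%y,fs[-1]['ee_pos'].round(4),f.round(1),'%.2f'%fs[-1]['t'])
    if f[1]<-3: break
cloud('side','g_side');cloud('scene','g_scene');st()
E
python3 -c "
import cv2;a=cv2.imread('pics/g_side.png');b=cv2.imread('pics/g_scene.png')
cv2.imwrite('pics/g.png',cv2.resize(cv2.hconcat([a[150:340,180:440],b[180:370,200:460]]),None,fx=1.5,fy=1.5))"
```

```text
t 24.04 p [ 0.5445 -0.0292  0.04  ] F [ 0.   1.2 -0.6] w 0.001
 t 24.44 p [ 0.5442 -0.0192  0.04  ] F [ 0.9  0.4 -0.7] w 0.000
 t 24.79 p [ 0.5441 -0.0114  0.04  ] F [ 1.1 -1.   0.1] w 0.000
-0.0105 [ 0.544  -0.0107  0.04  ] [-0.4 -2.3  0.3] 25.11
-0.0090 [ 0.544  -0.0092  0.04  ] [-0.3 -3.1  0.4] 25.43
 t 25.52 p [ 0.544  -0.0092  0.04  ] F [ 0.1 -3.1  0.4] w 0.001
```

View pics/g.png

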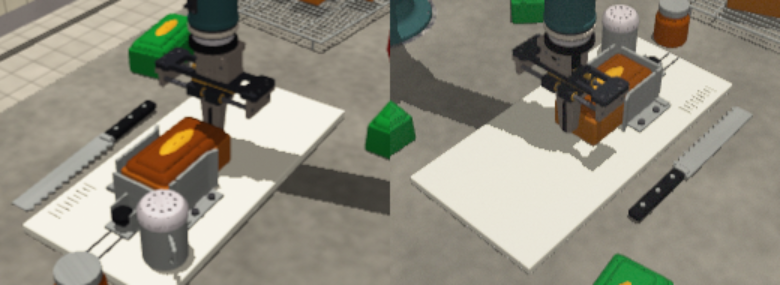

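At slow speed, about 3 N is just sliding friction. The front sits near y≈0.171 and the stop is at about 0.184, so I'll continue with a higher threshold.

```bash
python3 - <<'E'
from h import *
y=-.009
while y<.012:
    y+=.0015 if y<-.001 else .0008
    env.movel(np.array([axx(y),y,.04]),rate=.015)
    fs=[env.sense()]; env.pause(.03); fs.append(env.sense()); env.pause(.03); fs.append(env.sense())
    f=np.mean([k['wrist_force'] for k in fs],0);print('%.4f'%y,fs[-1]['ee_pos'].round(4),f.round(1),'%.2f'%fs[-1]['t'])
    if f[1]<-7.5: break
cloud('side','h_side');cloud('scene','h_scene');st()
E
python3 -c "
import cv2;a=cv2.imread('pics/h_side.png');b=cv2.imread('pics/h_scene.png')
cv2.imwrite('pics/h.png',cv2.resize(cv2.hconcat([a[210:310,210:340],b[200:300,290:420]]),None,fx=3,fy=3))"
```

```text
-0.0075 [ 0.5439 -0.0072  0.04  ] [ 0.5 -3.   0.3] 25.84
-0.0060 [ 0.5439 -0.0057  0.04  ] [ 0.2 -2.3  0.1] 26.16
-0.0045 [ 0.5439 -0.0043  0.04  ] [ 0.1 -2.  -0.2] 26.48
-0.0030 [ 0.5438 -0.0028  0.04  ] [ 0.2 -2.1  0.2] 26.79
-0.0015 [ 0.5438 -0.0013  0.04  ] [-0.2 -2.4  0.4] 27.11
-0.0000 [5.438e-01 2.000e-04 4.000e-02] [ 0.1 -2.8 -0.1] 27.43
0.0008 [0.5437 0.0008 0.04  ] [-0.1 -3.2  0.4] 27.74
0.0016 [0.5437 0.0017 0.04  ] [ 0.2 -3.4  0.3] 28.06
0.0024 [0.5437 0.0025 0.04  ] [-0.2 -3.2 -0. ] 28.38
0.0032 [0.5437 0.0028 0.04  ] [ 0.  -3.8  0.2] 28.69
0.0040 [0.5437 0.0029 0.04  ] [-0.4 -6.8  0.6] 29.01
0.0048 [0.5439 0.0029 0.04  ] [ 0.5 -7.6 -0. ] 29.32
 t 29.43 p [0.5439 0.0029 0.04  ] F [ 1.1 -8.4  0.1] w 0.001
```

View pics/h.png

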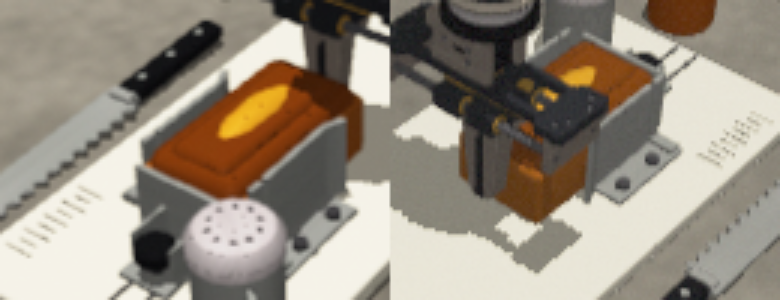

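The force rose from 3 to 8 N while the TCP stayed at y=0.0029, so the loaf's end is on the stop (predicted 0.003 to 0.004). I'll back off and check squareness.

```bash
python3 - <<'E'
from h import *
for y in [-.01,-.06]:
    env.movel(np.array([axx(y),y,.04]),rate=.05 if y>-.03 else .15)
env.movel(np.array([axx(-.06),-.06,.2]),rate=.2)
env.movel(np.array([.55,-.25,.25]),rate=.25);st()
loaf('i_')
for c in ['scene','side']:
    p,P=cloud(c);np.save(f'pics/i_{c}.npy',P)
    hsv=cv2.cvtColor(np.ascontiguousarray(p),cv2.COLOR_RGB2HSV);H,S=hsv[...,0],hsv[...,1]
    m=(S>100)&(H<25)&(P[...,2]>.03)&(P[...,2]<.097)&(P[...,1]<.21)&(P[...,1]>-.05)&(abs(P[...,0]-.54)<.08)
    q=P[m]*1000
    # rear end face
    e=q[(q[:,2]<65)&(q[:,1]<35)&(abs(q[:,0]-544)<35)]
    if len(e)>20:
        vx,vy,x0,y0=cv2.fitLine(e[:,:2].astype(np.float32),cv2.DIST_HUBER,0,.01,.01).ravel();print(c,'rear face',len(e),'y',y0,'slope',vy/vx)
    # front crown edge: max y per x bin
    print(c,[(x,round(float(np.percentile(k,98)),1),round(float(np.percentile(k,2)),1)) for x in range(505,585,10) for k in [q[abs(q[:,0]-x)<5][:,1]] if len(k)>5])
for n in ['dredger_mid','jar_mid','knife_mid','short_loaf_mid']:
    print(n,[np.round(r['at'],3).tolist() for r in tip_of('side',n)][:2])
E
python3 -c "
import cv2;a=cv2.imread('pics/i_side.png');b=cv2.imread('pics/i_scene.png')
cv2.imwrite('pics/i.png',cv2.resize(cv2.hconcat([a[200:310,210:340],b[190:300,290:420]]),None,fx=3,fy=3))"
```

```text
t 32.24 p [ 0.5499 -0.2478  0.2491] F [-0.2  0.1  1. ] w 0.000
scene 1868 loaf c 548.3 93.1 size 89 167 yaw-board -2.09 deg  lateral 6.8
side 1598 loaf c 547.3 98.0 size 98 163 yaw-board -2.00 deg  lateral 6.0
both 3466 loaf c 547.6 94.6 size 98 170 yaw-board -2.41 deg  lateral 6.2
scene rear face 225 y 14.687644 slope 0.024948837
scene [(505, 163.3, 13.1), (515, 162.6, 12.3), (525, 162.8, 12.4), (535, 162.0, 12.6), (545, 159.6, 12.8), (555, 160.1, 13.6), (565, 164.9, 14.2), (575, 169.7, 14.2)]
side [(505, 172.2, 19.4), (515, 175.0, 28.8), (525, 176.4, 28.8), (535, 176.3, 35.3), (545, 176.8, 34.0), (555, 177.3, 33.4), (565, 176.9, 33.1), (575, 176.8, 26.2)]
dredger_mid [[0.458, 0.232, 0.062], [0.722, 0.102, 0.007]]
jar_mid [[0.482, 0.357, 0.042]]
knife_mid [[0.724, 0.1, 0.006]]
short_loaf_mid [[0.566, 0.545, 0.069]]
```

View pics/i.png

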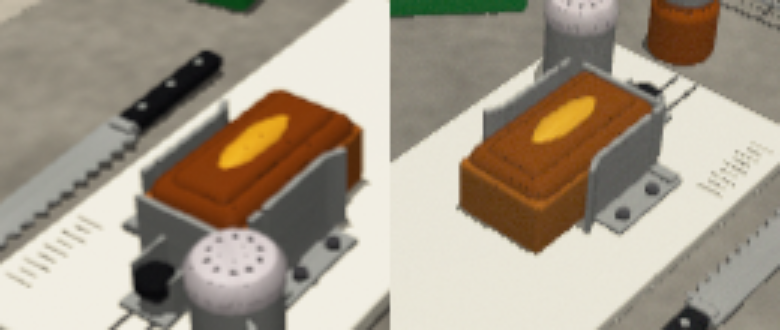

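View pics/i_scene.png

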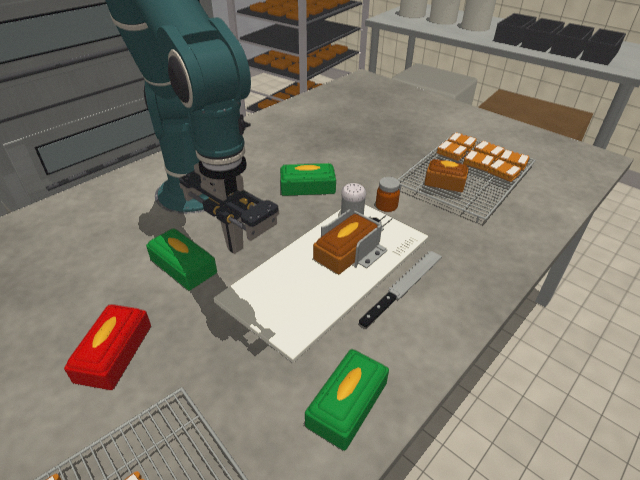

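Run:
```python
from h import *
st();print(workorder.finish_job())
```

```text
t 32.64 p [ 0.5501 -0.2495  0.25  ] F [ 0.3  0.4 -0.1] w 0.000
the job is handed in; nothing more can be done
None
```

The big loaf is through the guide with its end square against the portion stop. I handed the job in at 32.6 s with the arm clear of everything.

**What I did:** I used the shut fingers only. Two side pushes, one at the rear right and one at the front left, straightened and centred the loaf. I then pushed its rear end along the board's axis. It slid at about 3 N, and I stopped when the force reached about 8 N with the fingers no longer advancing.

**Last checks:**
- **Contact with the stop:** the rear face measures y = 14.7 mm. Adding the 170 mm loaf length gives 184.7 mm, the same as the measured stop face.
- **Squareness:** the rear face slope of 0.025 equals the board's own angle.
- **Other items:** the dredger, jar and knife were found within about 4 mm of where they started. The smaller loaf looks unmoved in the pictures, but I had no starting measurement to compare it with.

**One check disagreed:** the rectangle fit of the loaf gave about -2° of yaw and +6 mm sideways. The guide plates hide part of the loaf in that view, so I trusted the rear-face fit and the contact instead. That 6 mm would not fit in the gap, which leaves only 3 mm each side.

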